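# Open the touch-latch cupboard

## Robot

A 7-joint arm with a two-finger parallel gripper is mounted at the origin on the work surface; the furniture and walls round the work are solid. World frame = base frame: x ahead of the robot, y to its left, z up, the work surface at z = 0. Lengths are in m, angles in rad, forces in N, time in s.
With the tool pointing down it reaches from about 0.425 to 0.8 m from the base axis. Payload 8.3 kg.
Tool frame: the origin (TCP) lies at the very end of the fingers, on their centre line; the grasp point (between the pads) lies 19 mm behind it; z points along the fingers, y is the line along which they close (so a half turn about z gives the same grasp; the last joint's range is limited). The gripper opens to 85 mm and grips with 20 to 120 N. Pads are 22 mm wide; open, the fingers measure 114 mm over their backs; the gripper's body (76 mm by 85 mm) begins 54 mm behind the grasp point. The pads swing forward as they close: fully open they stand 13 mm farther back than shut.
Start: joints at [1.28, 0.383, 0.016, 1.37, -0.006, 1.388, -0.046], TCP at [0.141, -0.609, 0.208] pointing down, gripper open.
Joint ranges: [-2.95, 2.95], [-0.25, 2.06], [-1.52, 1.56], [0.18, 2.33], [-1.44, 4.58], [0.02, 2.06], [-3.01, 3.01]. Speed limits (rad/s): [2.39, 2.39, 3.01, 3.01, 3.14, 3.14, 3.14].

## Interface

Orientations are given as a unit quaternion [x, y, z, w].
In Python, from station import r gives the robot as it stands.
- The arm moves only by the tool jog_arm, called after "Request:" as name([rows], argument=value, ...), one row to a line, values as JSON. Schema: {"type":"object","properties":{"ticks":{"type":"array","items":{"type":"object","properties":{"pos":{"type":"array","items":{"type":"number"},"minItems":3,"maxItems":3},"twist":{"type":"number"},"jaw":{"type":"number"}},"additionalProperties":false,"required":["jaw"]},"minItems":1,"maxItems":20},"only":{"type":"string"},"quiet":{"type":"boolean"},"lines":{"type":"string"}},"required":["ticks"],"additionalProperties":false}. ticks is a list of rows, 1 to 20 of them, each an object with the fields pos (a list: dx, dy, dz in m), twist (a turn about the tool's z in rad), jaw (the finger opening in m); a field left out counts as zero (the opening has to be given); each row is the pose to reach, as a shift and turn from the pose commanded when the call began, along the tool's axes at that moment; what a row does not reach only later rows make up. A row lasts 1/10 s, in which the tool goes at most 0.05 m and 0.15 rad, less where a joint would pass 70% of its speed; a pose out of reach is approached as far as the arm can. The fingers move at their own pace and stop on an object; the grip force is fixed at half the most. Time passes only in rows, so rows that do not move let the fingers close. The tool returns the time, the measured TCP pose, the force, the opening and the grip force at its end. only (a regular expression) keeps the lines of the reply that match it, lines (a string "A,B") keeps lines A to B, and quiet returns only ok. Input that does not fit is refused with a message, and nothing moves.
- r.read_state(): the state, without advancing time (a new reading comes with each control period).
- r.get_image(name): name is "scene" or "top"; returns the picture (420x560x3 uint8, red, green, blue); there is no depth.
- r.camera_params(name): a dict with "intrinsics" (3x3 intrinsics, pixels), "dist" ([k1, k2, p1, p2, k3] as OpenCV has them; the pictures are not rectified), "R" (3x3) and "t" (3): a world point X has camera coordinates R X + t. Camera axes: x right, y down, z forward; pixel columns grow to the right and rows downward; lengths in m; the calibration is good to about 2 mm. A picture is of the moment at which its call begins. camera_params takes no time and is no camera call.
- r.finish_job(): hands the job in; it is judged then, once.
The state is a dict: "t": time; "joint_pos": joint angles; "dq": joint speeds; "joint_torque": joint torques, N m; "eef_pos": TCP position; "orientation": TCP orientation; "contact_force": force on the tool from outside, world axes, zero at the start; "ft_torque": the same for the moment, N m; "finger_gap": finger opening in m; "grip_force": force on a finger pad.
Only numpy, scipy, OpenCV 4.12 (cv2) and the standard library are available. Lean on these libraries where they do the work, as an engineer would, in place of code of your own. Each camera call takes 0.05 s, during which the arm holds its last target. There are 200 camera calls.

## Task

Open the small handleless cupboard on the worktop: with the gripper's fingers, gently press the door near its free edge so that the push catch lets go, back off and let it spring ajar by itself, then put the fingers behind the free edge and push the door wide open, to about a right angle or more, and leave it standing so. Only push with the fingers: do not grip the door, and do not pick up, shift or knock over any of the things standing about.

Things in the scene. Friction and masses are not known exactly. Their poses are not given: they have to be found in the camera images.
- cupboard: Fixed light-wood cupboard with one plain white door in front: 160 deep (x), 210 wide (y), 240 mm high. Origin: centre of its underside, on the worktop. Own -x points out of the front, +y to its left seen from the robot, z up. Carcass front edges at own x = -80 mm, front face of the shut door at -102 mm. The catch with its plunger and two pots, all inside, stay under 115 mm high.
- door (a joint): Door angle, rad: 0 shut, negative pressed in, positive open; stops -0.036, 1.9. Hinged on its left (+y) edge. About 3 N (6 N at first) near the free edge presses it in; near -0.03 the catch lets go; as the fingers back off, a plunger follows and pushes it to about 0.34 within 2 s. Beyond, slight friction; stays where left. Pushed back, it does not latch again. Keep under 35 N on it.
- door_press (a point): Point on the door's front face, 195 mm above the worktop (45 mm below the cupboard top), 23 mm in from the free (right) edge: a good place to press. Moves with the door. x points into the front face, y along the door to the hinge, z up. The door is 14 mm thick; shut, its back is 8 mm off the carcass.
- door_hinge (a point): Point on the hinge axis at the top of the door (238 mm above the worktop). Axes turn with the door like those of door_press.
- door_edge (a point): Top corner of the door's free edge, at mid thickness; 206 mm from the hinge axis, 238 mm above the worktop; the door is 14 mm thick and reaches down to 2 mm above the worktop. Moves with the door.
- can: Drinks can, 66 mm wide, 168 mm high, loose on the worktop; origin: centre of its underside.
- steel_cup: Grey steel cup, 80 mm wide, 103 mm high, loose on the worktop; origin: centre of its underside.
- sugar_jar: Glass jar with a dark lid, 90 mm wide, 140 mm high, loose on the worktop; origin: centre of its underside.
Not all that is in view belongs to the job. Leave any orange or purple look-alike of the sugar_jar alone. What is shaped like the steel_cup but brown is not meant.

How it is judged:
On the way, in this order (a step that is already met when the one before it is completed fails the run):
1. the door is pressed in against the catch (value of joint door below -0.018 rad), for 0.02 s.
2. the door has sprung ajar by itself, untouched (value of joint door between 0.2 and 0.6 rad and contact force between each of the fingers, the arm and door below 0.2 N), for 0.2 s.
At the end, for the whole second after the job is handed in: The door stands open by more than 1.3 rad (75 degrees) and is at rest; the can, cup, jar stand upright within 20 mm of where they stood (value of joint door above 1.3 rad and velocity of joint door between -0.05 and 0.05 rad/s and distance of each of can, steel_cup, sugar_jar from where it was at the start of the episode below 0.02 m and angle between each of can, steel_cup, sugar_jar's own z axis and vertical below 0.15 rad); the robot touches nothing.
It fails at once if the can, the cup or the jar is shifted, lifted or knocked by more than 20 mm (distance of any of can, steel_cup, sugar_jar from where it was at the start of the episode above 0.02 m).
It fails at once if the door is gripped or rammed (more than 35 N on it) (contact force between any of the fingers, the arm and door above 35 N).
It also fails if it takes over 54 s, if anything falls off the work surface, if the arm or the gripper's body presses on something with over 40 N, if the wrist force passes 120 N, or if a joint passes its speed limit or range.

## Working session

There is one attempt and no reset: what is moved stays moved. The work goes in short steps, Python scripts to look and compute and a tool call to move; the robot and the scene stay as the last step left them, time stands still between calls to the robot, and variables do not carry over. Pictures are saved under pics/ and viewed, at most 10 in all, crops included, and the job is handed in when it is done.

```bash
mkdir -p pics
```

Run:
```python
from station import r
import cv2,numpy as np
for n in("scene","top"):
    im=r.get_image(n);cv2.imwrite(f"pics/{n}0.png",im[:,:,::-1])
    c=r.camera_params(n);R=np.array(c["R"]);print(n,np.round(-R.T@np.array(c["t"]),3),np.round(R[2],2))
s=r.read_state();print(s["t"],s["eef_pos"],s["orientation"],s["finger_gap"])
```

```text
scene [-0.086  0.422  1.038] [ 0.53 -0.35 -0.77]
top [-0.216  0.21   1.342] [ 0.54 -0.15 -0.83]
0.1 [ 0.14106852 -0.60837852  0.20679934] [ 9.93519130e-01  1.13661784e-01 -9.30595691e-05 -8.53894421e-04] 0.08531503360891929
```

View pics/scene0.png

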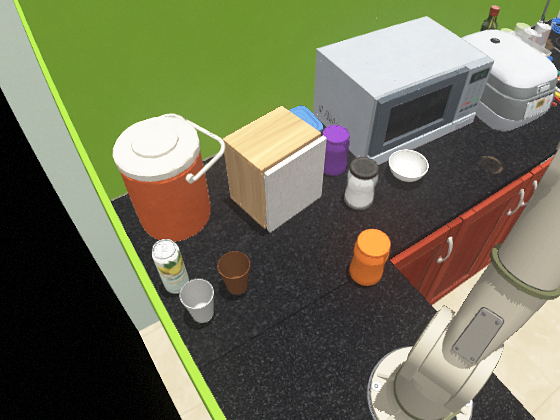

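View pics/top0.png

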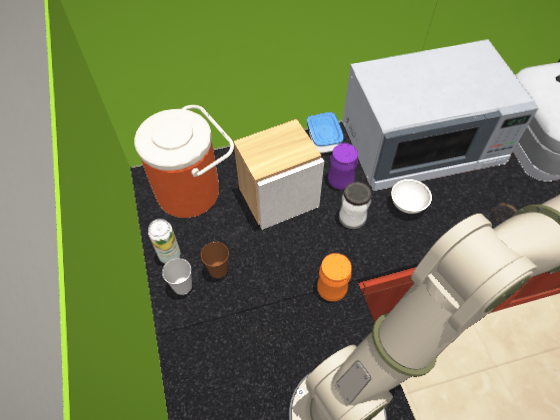

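Both views show the cupboard (wood carcass, white door facing the robot), at about scene (275,170) and top (280,175). The glass jar is at scene (362,183), the purple jar at (335,150), the orange jar at (370,258), and the can and cups are at the left. I'll enlarge the cupboard next.

Run:
```python
import cv2
a=cv2.imread("pics/scene0.png")[95:285,210:400];b=cv2.imread("pics/top0.png")[110:300,215:405]
cv2.imwrite("pics/crop.png",cv2.hconcat([cv2.resize(x,None,fx=2.1*1,fy=2.1*1,interpolation=2) for x in(a,b)])[:600,:800])
```

```text
(no output)
```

View pics/crop.png

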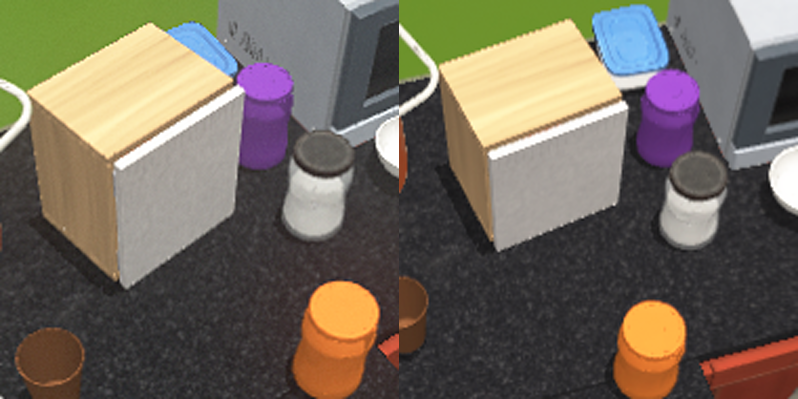

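Create h.py:
```python
import numpy as np,cv2
from station import r
def ray(n,uv):
    c=r.camera_params(n);R=np.array(c["R"]);t=np.array(c["t"])
    p=cv2.undistortPoints(np.array([[uv]],float),np.array(c["intrinsics"]),np.array(c["dist"]))[0,0]
    d=R.T@np.array([p[0],p[1],1]);return -R.T@t,d/np.linalg.norm(d)
def plane(n,uv,z):
    o,d=ray(n,uv);return o+d*(z-o[2])/d[2]
def tri(a,b):
    A=np.zeros((3,3));q=np.zeros(3)
    for o,d in(ray("scene",a),ray("top",b)):
        P=np.eye(3)-np.outer(d,d);A+=P;q+=P@o
    return np.linalg.solve(A,q)
```

Run:
```python
from h import *
np.set_printoptions(precision=4,suppress=True)
for k,a,b,z in [("TL",(267.1,176),(259.8,185.2),.238),("TR",(325.7,138.8),(323.6,160),.238),("BL",(270.5,231.7),(263.1,228.1),.002),("BR",(322.4,196),(319.8,207.1),.002),
 ("backL",(224.8,138.8),(235.5,141),.24),("backR",(282.4,106.4),(296.9,119.5),.24),
 ("jar",(363.8,166.4),(357.4,193.3),.14),("orange",(372.9,242.6),(336,266.2),.14),("purple",(336.2,134),(344.5,152.9),.14),("steel",(198,288),(178,270),.103),("brown",(235,262),(216,252),.103),("can",(165,247),(161,228),.168)]:
    print(k,tri(a,b),plane("scene",a,z)[:2],plane("top",b,z)[:2])
```

```text
TL [0.5877 0.0385 0.2248] [0.5779 0.0448] [0.5771 0.0404]
TR [ 0.6168 -0.1609  0.2303] [ 0.6094 -0.1553] [ 0.6117 -0.1583]
BL [ 0.586   0.0368 -0.0051] [0.5823 0.0394] [0.5809 0.0376]
BR [ 0.6021 -0.1579  0.0118] [ 0.611  -0.1636] [ 0.6059 -0.1607]
backL [0.7541 0.0675 0.2379] [0.7523 0.0684] [0.7518 0.0676]
backR [ 0.7813 -0.1307  0.2424] [ 0.7847 -0.1324] [ 0.7827 -0.1316]
jar [ 0.5371 -0.2438  0.1446] [ 0.5441 -0.2478] [ 0.5364 -0.2455]
orange [ 0.3309 -0.1037  0.1344] [ 0.3295 -0.1006] [ 0.3271 -0.1021]
purple [ 0.6902 -0.2614  0.145 ] [ 0.6949 -0.2653] [ 0.6937 -0.2634]
steel [0.4422 0.311  0.1397] [0.4697 0.3073] [0.4565 0.3128]
brown [0.4789 0.2002 0.1117] [0.4861 0.1982] [0.482  0.1998]
can [0.5641 0.3319 0.1722] [0.5718 0.3326] [0.5626 0.3309]
```

Request:
jog_arm([
  {"pos":[0.5,-0.35,0],"twist":0.078,"jaw":0},
  {"pos":[0.5,-0.35,0],"twist":0.078,"jaw":0},
  {"pos":[0.5,-0.35,0],"twist":0.078,"jaw":0},
  {"pos":[0.5,-0.35,0],"twist":0.078,"jaw":0},
  {"pos":[0.5,-0.35,0],"twist":0.078,"jaw":0},
  {"pos":[0.5,-0.35,0],"twist":0.078,"jaw":0},
  {"pos":[0.5,-0.35,0],"twist":0.078,"jaw":0},
  {"pos":[0.5,-0.35,0],"twist":0.078,"jaw":0},
  {"pos":[0.5,-0.35,0],"twist":0.078,"jaw":0},
  {"pos":[0.5,-0.35,0],"twist":0.078,"jaw":0},
  {"pos":[0.5,-0.35,0],"twist":0.078,"jaw":0},
  {"pos":[0.5,-0.35,0],"twist":0.078,"jaw":0},
  {"pos":[0.5,-0.35,0],"twist":0.078,"jaw":0},
  {"pos":[0.5,-0.35,0],"twist":0.078,"jaw":0},
  {"pos":[0.5,-0.35,0],"twist":0.078,"jaw":0},
  {"pos":[0.5,-0.35,0],"twist":0.078,"jaw":0},
])

```text
t: 1.7
eef_pos: [0.5481, -0.1573, 0.2076]
orientation: [0.997, 0.073, -0.0, 0.0]
contact_force: [0.4, -0.4, 1.0]
finger_gap: -0.0
grip_force: 0.0
```

Request:
jog_arm([
  {"pos":[0.03,-0.01,0.022],"jaw":0},
  {"pos":[0.036,-0.01,0.022],"jaw":0},
  {"pos":[0.036,-0.01,0.022],"jaw":0},
  {"pos":[0.036,-0.01,0.022],"jaw":0},
])

```text
t: 2.1
eef_pos: [0.5827, -0.1412, 0.1863]
orientation: [0.997, 0.074, 0.0, 0.0]
contact_force: [0.4, -0.2, -0.0]
finger_gap: 0.0001
grip_force: 0.0
```

Run:
```python
from station import r
import cv2
im=r.get_image("scene")[90:270,210:390,::-1];im2=r.get_image("top")[110:290,215:395,::-1]
cv2.imwrite("pics/c2.png",cv2.resize(cv2.hconcat([im,im2]),None,fx=2.2,fy=2.2))
```

```text
(no output)
```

View pics/c2.png

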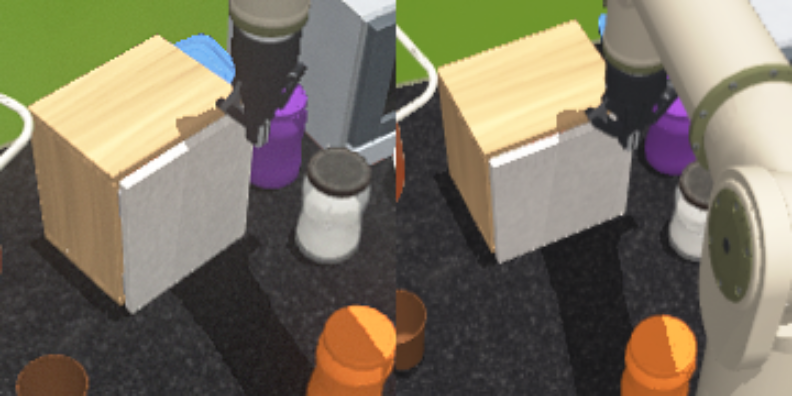

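The closed fingers are just in front of the free edge, at scene crop (258,140) and top crop (628,140), with nothing else touched. Next I creep forward.

Request:
jog_arm([
  {"pos":[0.002,0,0],"jaw":0},
  {"pos":[0.004,0,0],"jaw":0},
  {"pos":[0.006,0,0],"jaw":0},
  {"pos":[0.006,0,0],"jaw":0},
])

```text
t: 2.6
eef_pos: [0.5895, -0.1387, 0.1858]
orientation: [0.997, 0.075, 0.0, -0.0]
contact_force: [-0.1, -0.1, 0.0]
finger_gap: -0.0001
grip_force: 0.0
```

Request:
jog_arm([
  {"pos":[0.002,0,0],"jaw":0},
  {"pos":[0.003,0,0],"jaw":0},
  {"pos":[0.003,0,0],"jaw":0},
])

```text
t: 2.9
eef_pos: [0.5924, -0.1382, 0.1857]
orientation: [0.997, 0.075, 0.0, -0.0]
contact_force: [1.2, 0.0, -0.4]
finger_gap: -0.0002
grip_force: 0.0
```

Request:
jog_arm([
  {"pos":[0.001,0,0],"jaw":0},
  {"pos":[0.002,0,0],"jaw":0},
  {"pos":[0.002,0,0],"jaw":0},
])

```text
t: 3.2
eef_pos: [0.5943, -0.138, 0.1857]
orientation: [0.997, 0.075, 0.0, -0.0]
contact_force: [-0.1, -0.2, 0.5]
finger_gap: 0.0001
grip_force: 0.0
```

Request:
jog_arm([
  {"pos":[0.001,0,0],"jaw":0},
  {"pos":[0.002,0,0],"jaw":0},
  {"pos":[0.002,0,0],"jaw":0},
])

```text
t: 3.5
eef_pos: [0.5962, -0.1377, 0.1857]
orientation: [0.997, 0.075, -0.0, -0.0]
contact_force: [-1.2, -0.0, -0.5]
finger_gap: -0.0005
grip_force: 0.0
```

Request:
jog_arm([
  {"pos":[0.001,0,0],"jaw":0},
  {"pos":[0.002,0,0],"jaw":0},
  {"pos":[0.002,0,0],"jaw":0},
])

```text
t: 3.8
eef_pos: [0.5977, -0.1376, 0.1857]
orientation: [0.997, 0.075, -0.0, -0.0]
contact_force: [-3.7, -0.8, 1.5]
finger_gap: -0.0
grip_force: 2.2
```

Request:
jog_arm([
  {"pos":[0.001,0,0],"jaw":0},
  {"pos":[0.002,0,0],"jaw":0},
  {"pos":[0.002,0,0],"jaw":0},
])

```text
t: 4.1
eef_pos: [0.5999, -0.1373, 0.1857]
orientation: [0.997, 0.075, -0.0, 0.0]
contact_force: [-3.8, -0.2, 1.5]
finger_gap: -0.0001
grip_force: 1.7
```

Request:
jog_arm([
  {"pos":[0.001,0,0],"jaw":0},
  {"pos":[0.002,0,0],"jaw":0},
  {"pos":[0.002,0,0],"jaw":0},
])

```text
t: 4.4
eef_pos: [0.6021, -0.137, 0.1857]
orientation: [0.997, 0.075, 0.0, 0.0]
contact_force: [-3.0, -0.6, 1.4]
finger_gap: -0.0004
grip_force: 1.6
```

Request:
jog_arm([
  {"pos":[0.001,0,0],"jaw":0},
  {"pos":[0.001,0,0],"jaw":0},
])

```text
t: 4.6
eef_pos: [0.603, -0.1368, 0.1857]
orientation: [0.997, 0.075, -0.0, -0.0]
contact_force: [-4.9, -0.6, 2.2]
finger_gap: -0.0002
grip_force: 2.3
```

Request:
jog_arm([
  {"pos":[0.0005,0,0],"jaw":0},
  {"pos":[0.001,0,0],"jaw":0},
  {"pos":[0.001,0,0],"jaw":0},
])

```text
t: 4.9
eef_pos: [0.603, -0.1368, 0.1856]
orientation: [0.997, 0.075, -0.001, 0.0]
contact_force: [-8.8, -0.5, 4.7]
finger_gap: 0.0001
grip_force: 4.7
```

Request:
jog_arm([
  {"pos":[-0.02,0,0],"jaw":0},
  {"pos":[-0.05,0,0],"jaw":0},
  {"pos":[-0.09,0,0],"jaw":0},
  {"pos":[-0.12,0,0],"jaw":0},
  {"pos":[-0.12,0,0],"jaw":0},
  {"pos":[-0.12,0,0],"jaw":0},
  {"pos":[-0.12,0,0],"jaw":0},
  {"pos":[-0.12,0,0],"jaw":0},
  {"pos":[-0.12,0,0],"jaw":0},
  {"pos":[-0.12,0,0],"jaw":0},
  {"pos":[-0.12,0,0],"jaw":0},
  {"pos":[-0.12,0,0],"jaw":0},
  {"pos":[-0.12,0,0],"jaw":0},
  {"pos":[-0.12,0,0],"jaw":0},
  {"pos":[-0.12,0,0],"jaw":0},
  {"pos":[-0.12,0,0],"jaw":0},
  {"pos":[-0.12,0,0],"jaw":0},
  {"pos":[-0.12,0,0],"jaw":0},
  {"pos":[-0.12,0,0],"jaw":0},
  {"pos":[-0.12,0,0],"jaw":0},
])

```text
t: 6.9
eef_pos: [0.4854, -0.1545, 0.1857]
orientation: [0.997, 0.075, 0.0, -0.0]
contact_force: [-0.1, -0.9, -0.3]
finger_gap: 0.0001
grip_force: 0.0
```

Request:
jog_arm([
  {"jaw":0},
  {"jaw":0},
  {"jaw":0},
  {"jaw":0},
  {"jaw":0},
  {"jaw":0},
])

```text
t: 7.5
eef_pos: [0.4854, -0.1545, 0.1857]
orientation: [0.997, 0.075, 0.0, -0.0]
contact_force: [-0.5, -0.6, 0.4]
finger_gap: 0.0002
grip_force: 0.0
```

Run:
```python
from station import r
import cv2
im=r.get_image("scene")[90:270,210:390,::-1];im2=r.get_image("top")[110:290,215:395,::-1]
cv2.imwrite("pics/c3.png",cv2.resize(cv2.hconcat([im,im2]),None,fx=2.2,fy=2.2))
```

```text
(no output)
```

View pics/c3.png

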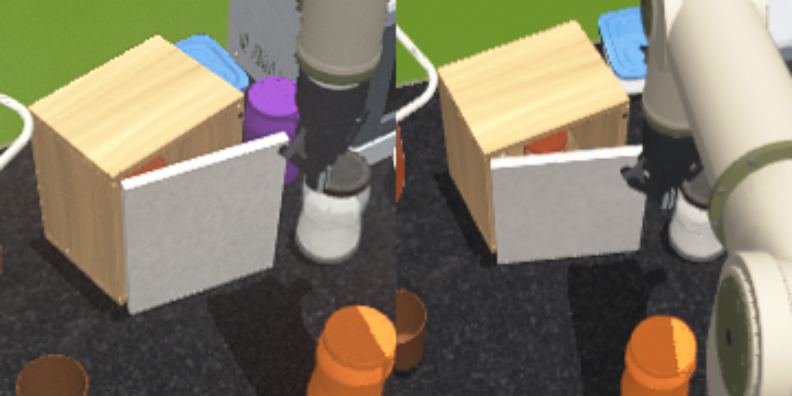

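The door has sprung ajar and stands untouched, with its top free corner at scene crop (286,140). I'll measure that corner.

Run:
```python
from h import *
for n,u in(("scene",(210+285/2.2,90+139/2.2)),("scene",(210+123/2.2,90+182/2.2)),("top",(215+(641-396)/2.2,110+149/2.2)),("top",(215+(494-396)/2.2,110+160/2.2))): print(n,np.round(plane(n,u,.238),3))
```

```text
scene [ 0.546 -0.153  0.238]
scene [0.589 0.041 0.238]
top [ 0.549 -0.145  0.238]
top [0.586 0.039 0.238]
```

Request:
jog_arm([
  {"pos":[0,0.04,-0.014],"jaw":0},
  {"pos":[0,0.075,-0.014],"jaw":0},
  {"pos":[0.05,0.075,-0.014],"jaw":0},
  {"pos":[0.1,0.075,-0.014],"jaw":0},
  {"pos":[0.1,0.075,-0.014],"jaw":0},
  {"pos":[0.104,0.05,-0.014],"jaw":0},
  {"pos":[0.108,0.03,-0.014],"jaw":0},
  {"pos":[0.11,0.01,-0.014],"jaw":0},
  {"pos":[0.11,-0.01,-0.014],"jaw":0},
  {"pos":[0.11,-0.01,-0.014],"jaw":0},
])

```text
t: 8.6
eef_pos: [0.5928, -0.1242, 0.2001]
orientation: [0.997, 0.077, 0.0, -0.001]
contact_force: [-0.5, 0.2, -0.7]
finger_gap: -0.0003
grip_force: 0.0
```

Run:
```python
from station import r
import cv2
im=r.get_image("scene")[90:270,210:390,::-1];im2=r.get_image("top")[110:290,215:395,::-1]
cv2.imwrite("pics/c4.png",cv2.resize(cv2.hconcat([im,im2]),None,fx=2.2,fy=2.2))
```

```text
(no output)
```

View pics/c4.png

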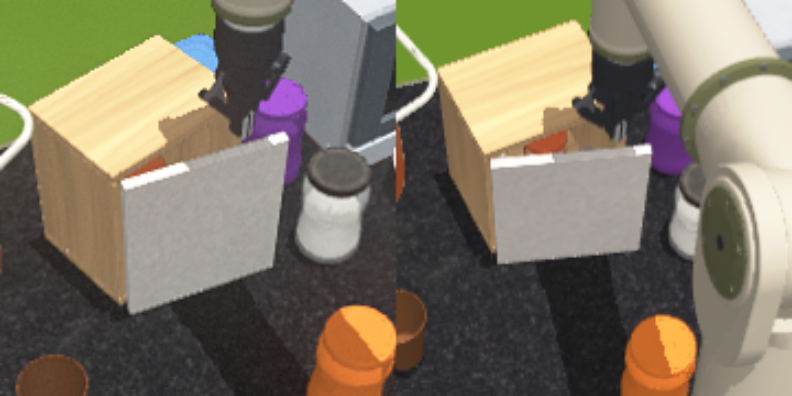

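The fingers are behind the free edge, at scene crop (243,125), clear of both door and carcass. Now I push outward along an arc.

Request:
jog_arm([
  {"pos":[-0.01,-0.003,0],"jaw":0},
  {"pos":[-0.02,-0.006,0],"jaw":0},
  {"pos":[-0.03,-0.01,0],"jaw":0},
  {"pos":[-0.04,-0.013,0],"jaw":0},
  {"pos":[-0.05,-0.017,0],"jaw":0},
  {"pos":[-0.06,-0.023,0],"jaw":0},
  {"pos":[-0.07,-0.031,0],"jaw":0},
  {"pos":[-0.08,-0.04,0],"jaw":0},
  {"pos":[-0.09,-0.051,0],"jaw":0},
])

```text
t: 9.6
eef_pos: [0.495, -0.091, 0.1998]
orientation: [0.997, 0.075, 0.0, 0.0]
contact_force: [0.5, -1.3, -0.2]
finger_gap: 0.0001
grip_force: 0.2
```

Request:
jog_arm([
  {"pos":[-0.006,-0.01,0],"jaw":0},
  {"pos":[-0.011,-0.02,0],"jaw":0},
  {"pos":[-0.016,-0.03,0],"jaw":0},
  {"pos":[-0.021,-0.042,0],"jaw":0},
  {"pos":[-0.025,-0.053,0],"jaw":0},
  {"pos":[-0.028,-0.064,0],"jaw":0},
  {"pos":[-0.03,-0.075,0],"jaw":0},
  {"pos":[-0.03,-0.085,0],"jaw":0},
  {"pos":[-0.028,-0.093,0],"jaw":0},
  {"pos":[-0.028,-0.1,0],"jaw":0},
  {"pos":[-0.028,-0.105,0],"jaw":0},
  {"pos":[-0.028,-0.105,0],"jaw":0},
])

```text
t: 10.8
eef_pos: [0.4528, 0.0093, 0.1997]
orientation: [0.997, 0.075, 0.0, -0.0]
contact_force: [-0.1, -0.1, -0.2]
finger_gap: 0.0
grip_force: 0.0
```

Run:
```python
from station import r
import cv2
im=r.get_image("scene")[90:330,140:400,::-1];im2=r.get_image("top")[90:330,140:400,::-1]
cv2.imwrite("pics/c5.png",cv2.resize(cv2.hconcat([im,im2]),None,fx=1.5,fy=1.5))
```

```text
(no output)
```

View pics/c5.png

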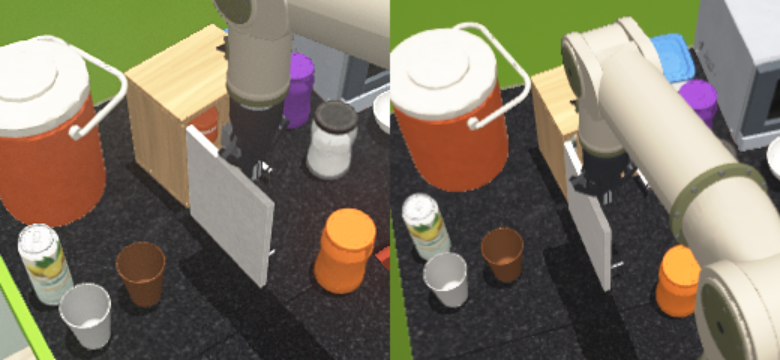

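The door stands at about a right angle, running from scene crop (190,130) to (270,205), and the can, cup and jar are where they were. I'll back off to the right and up.

Request:
jog_arm([
  {"pos":[0,0.02,0],"jaw":0},
  {"pos":[0,0.05,0],"jaw":0},
  {"pos":[0,0.06,-0.04],"jaw":0},
  {"pos":[0,0.06,-0.08],"jaw":0},
  {"pos":[0,0.06,-0.1],"jaw":0},
  {"pos":[0,0.06,-0.1],"jaw":0},
  {"pos":[0,0.06,-0.1],"jaw":0},
  {"pos":[0,0.06,-0.1],"jaw":0},
  {"pos":[0,0.06,-0.1],"jaw":0},
  {"pos":[0,0.06,-0.1],"jaw":0},
])

```text
t: 11.9
eef_pos: [0.4613, -0.0509, 0.2989]
orientation: [0.997, 0.075, -0.001, -0.0]
contact_force: [0.7, 0.4, -0.7]
finger_gap: 0.0002
grip_force: 0.0
```

Run:
```python
from station import r
import cv2
im=r.get_image("scene")[90:330,140:400,::-1];im2=r.get_image("top")[90:330,140:400,::-1]
cv2.imwrite("pics/c6.png",cv2.resize(cv2.hconcat([im,im2]),None,fx=1.5,fy=1.5))
```

```text
(no output)
```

View pics/c6.png

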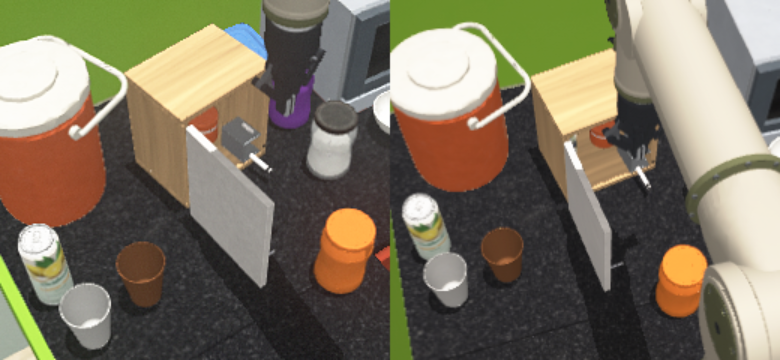

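The door is standing wide open, its free top corner at scene crop (270,203), and the gripper is clear. I'll check the angle and hand in if it is good.

Run:
```python
from h import *
a=plane("scene",(140+269/1.5,90+204/1.5),.238);b=plane("scene",(140+191/1.5,90+131/1.5),.238)
d=(a-b)[:2];th=(np.arctan2(-.989,.149)-np.arctan2(d[1],d[0]))%(2*np.pi);print(a,b,np.hypot(*d),th)
if 1.4<th<1.95: print(r.finish_job())
```

```text
[0.38448886 0.0275097  0.238     ] [0.57380145 0.04663181 0.238     ] 0.19027588307563859 1.619662280226776
the job is handed in; nothing more can be done
None
```

The cupboard door was pressed, sprang ajar by itself and was pushed open to about 1.62 rad (93°). It was left standing there with the arm clear and the can, cup and jar unmoved in the pictures. The job is handed in, but no verdict came back.

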